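Lay out the stamp dealer's viewing table

ROBOT

A 6-joint arm with a two-finger parallel gripper is mounted at the origin on the work surface. World frame = base frame: x ahead of the robot, y to its left, z up, the work surface at z = 0. Lengths are in mm, angles in rad, forces in N, time in s.
With the tool pointing down it reaches from about 275 to 850 mm from the base axis. Payload 19 kg.
Tool frame: the origin (TCP) lies midway between the tips of the shut fingers; the grasp point (between the pads) lies 19 mm behind it; z points along the fingers, y is the line along which they close (so a half turn about z gives the same grasp; the last joint's range is limited). The gripper opens to 85 mm and grips with 20 to 120 N. Pads are 22 mm wide; open, the fingers measure 114 mm over their backs; the gripper's body (76 mm by 85 mm) begins 54 mm behind the grasp point. The pads swing forward as they close: fully open they stand 13 mm farther back than shut.
Start: joints at [-1.26, 0.15, 1.437, -0, 1.554, -0.134], TCP at [247.38, -519.031, 231.267] pointing down, gripper open.
Joint ranges: [-2.8, 2.8], [-0.68, 2.1], [0.12, 2.68], [-1.39, 4.53], [0.16, 2.79], [-2.81, 2.81]. Speed limits (rad/s): [1.89, 1.89, 2.22, 3.01, 3.01, 3.01].

INTERFACE

Orientations are given as a rotation vector (axis times angle).
In Python, from station import ctrl gives the robot as it stands.
- The arm moves only by the shell command python3 -m creep 'ROWS' [OPENING] [FORCE]. ROWS is JSON, a list of rows, each an object with "linear": the shift along the tool's x, y, z in mm, a list of three; "twist": the turn, a rotation vector about the tool's x, y, z in rad, a list of three. In form: [{"linear": [dx, dy, dz], "twist": [rx, ry, rz]}, ...]. A call has 1 to 12 rows; each row shifts and turns the commanded pose from where the row before left it, along the tool's axes as they then stand; what a row does not reach is not made up. A row lasts 1/12 s, in which the tool goes at most 41.7 mm and 7.16 degrees, less where a joint would pass 70% of its speed; a pose out of reach is approached as far as the arm can. A call with a gripper value outside its range is refused whole. OPENING is the opening, from 0 (shut) to 1 (fully open), set as the call begins (- or left out, the last holds). The fingers move at their own pace and stop on an object; FORCE is the grip in N (left out, the last holds). Time passes only in rows, so rows that do not move let the fingers close. It gives the time, the measured TCP pose, the force, the opening and the grip force at its end, in the units of the state.
- ctrl.observe(): the state, without advancing time (a new reading comes with each control period).
- ctrl.read_camera(name): name is "scene" or "top" or "wrist"; returns a dict with "image" (400x640x3 uint8, red, green, blue), "fx", "fy", "cx", "cy" (pixels), "k1" (the pictures are not rectified: a ray, as slopes to the right and down, at radius r is drawn at 1 + k1 r^2 times it, then the intrinsics apply), "extrinsics" (4x4, takes a point from camera to world coordinates); the wrist camera has in their place "T_tool_cam" (4x4, takes a point from camera to tool coordinates, whose origin is the TCP and whose axes are the flange's). Camera axes: x right, y up, looking along -z (the intrinsics and any distortion apply to the point x, -y, -z); pixel columns grow to the right and rows downward; lengths in mm; the calibration is good to about 2 mm. A picture is of the moment at which its call begins: read the wrist's pose just before it. There is no depth.
- ctrl.job_done(): hands the job in; it is judged then, once.
Trained networks look in a picture, given as the dict that the camera call returned (one of the last four; its "shot" number tells which), for a name from the list of things; names that differ only in an ending like _2 or _b are one class to them, and where a whole thing is asked for, a point or a joint stands for the part that bears it (a point fixed in the world has none). Each returns a list of dicts, best first, with "conf" (0 to 1); they miss things now and then, are a little off and sometimes report something else, mostly with a low value. They report only what shows in the picture. A call takes as long as a camera call.
- ctrl.boxes_of(picture, query): "position" ([x, y, z] in mm, in world coordinates, good to about 4 mm: the middle of the surface that is visible of it).
- ctrl.silhouettes(picture, query): "mask" (400x640 bool, what is visible of it).
- ctrl.mark_of(picture, query): "position" ([x, y, z] in mm, in world coordinates, good to about 4 mm: a listed point, or the origin of a listed thing).
The state is a dict: "clock": time; "joint_pos": joint angles; "dq": joint speeds; "joint_torque": joint torques, N m; "tcp_pos": TCP position; "tcp_rot": TCP orientation; "ft_force": force on the tool from outside, world axes, zero at the start; "wrist_torque": the same for the moment, N m; "gripper_width": opening from 0.0 (shut) to 1.0 (fully open); "grip_force": force on a finger pad.
Only numpy, scipy, OpenCV 4.12 (cv2) and the standard library are available. Lean on these libraries where they do the work, as an engineer would, in place of code of your own. Each camera call takes 0.05 s, during which the arm holds its last target. There are 200 camera calls.

TASK

Lay out this stamp dealer's table for a viewing: stand the wooden handstamp midway between the blue album lying by itself and the open index drawer, and stand the small carton midway between the album and the closed storage box, each level with the middle of the album's depth and the carton's longer sides running parallel to the album's edge beside it. Put the larger of the two round tins centrally on top of the carton, and stand the loupe in the middle of the album's cover. Set everything down upright without dropping it, and leave the smaller tin where it is.

Things in the scene. Friction and masses are not known exactly. Their poses are not given: they have to be found in the camera images.
- album: Closed blue hardback album lying flat, fixed; 130 mm deep (x), 150 mm wide (y), 20 mm thick, flat cover. Origin: centre of its underside; x points away from the robot within 10 degrees, y to the robot's left. It is the middle of a row of three along its y: index drawer on one side, storage box on the other (sides change); clear gap to each 88 to 104 mm.
- index_drawer: Open wooden card-index drawer packed with upright paper cards, fixed; 140 mm deep (x), 110 mm wide (y), 55 mm high (the cards stand up to 57 mm). Origin: centre of its underside; axes within 3 degrees of parallel to the album's; its centre may lie up to 12 mm further forward or back than the album's.
- storage_box: Closed cardboard storage box with an overlapping lid, fixed; 140 mm deep (x), 110 mm wide (y), 55 mm high. Origin: centre of its underside; axes within 3 degrees of parallel to the album's; its centre may lie up to 12 mm further forward or back than the album's.
- handstamp: Loose wooden handstamp standing upright: round foot 40 mm in diameter and 18 mm high with a rubber face below, thin neck, round knob 26 mm in diameter between 49 and 69 mm above the table; 75 mm tall in all, 90 g. Origin: centre of its underside, z up.
- carton: Loose small closed cardboard carton, 60 mm long (its x), 44 mm wide (its y), 44 mm high, flat top, about 140 g. Origin: centre of its underside, z up.
- large_tin: Loose closed round metal tin, the larger of two: 50 mm in diameter, 26 mm high, flat underside and lid, 80 g. Origin: centre of its underside, z up.
- small_tin: Loose closed round metal tin, the smaller of two: 32 mm in diameter, 22 mm high. To be left alone. Origin: centre of its underside, z up.
- loupe: Loose stand loupe: clear skirt 44 mm in diameter and 14 mm high, above it a black barrel 40 mm in diameter up to 38 mm, with a glass lens bulging 4 mm more on top; 70 g. Origin: centre of its underside, z up. The five loose things start in a row beyond the album, in any order, 110 mm or more between centres.

How it is judged (in metres and radians):
At the end, for the whole second after the job is handed in: Handstamp between album and drawer, carton between album and box: centres 36 mm or more from both sides, within 15 mm of mid-depth; carton parallel to 0.2 rad; tin on carton to 12 mm; loupe on album to 15 mm; all upright, released, at rest; small tin within 30 mm of its start (((y of handstamp in the frame of album above 0.111 m and y of handstamp in the frame of index_drawer below -0.091 m) or (y of handstamp in the frame of album below -0.111 m and y of handstamp in the frame of index_drawer above 0.091 m)) and ((y of carton in the frame of album above 0.111 m and y of carton in the frame of storage_box below -0.091 m) or (y of carton in the frame of album below -0.111 m and y of carton in the frame of storage_box above 0.091 m)) and x of handstamp in the frame of album between -0.015 and 0.015 m and height (world z) of each of handstamp, carton below 0.006 m and x of carton in the frame of album between -0.015 and 0.015 m and angle between the x axis of carton and the x axis of album, either way round below 0.2 rad and horizontal distance between large_tin and carton below 0.012 m and z of large_tin in the frame of carton between 0.04 and 0.048 m and horizontal distance between loupe and album below 0.015 m and z of loupe in the frame of album between 0.016 and 0.024 m and angle between each of handstamp, carton, large_tin, loupe's own z axis and vertical below 0.1 rad and linear speed of each of handstamp, carton, large_tin, loupe below 0.02 m/s and contact force between each of handstamp, carton, large_tin, loupe and the fingers below 0.05 N and distance of small_tin from where it was at the start of the episode below 0.03 m); the robot touches nothing.
It fails at once if the handstamp is dropped (falls free by about 2 cm or more) (linear speed of handstamp above 0.6 m/s and contact force between handstamp and the fingers below 0.05 N).
It fails at once if the carton is dropped (falls free by about 2 cm or more) (linear speed of carton above 0.6 m/s and contact force between carton and the fingers below 0.05 N).
It fails at once if the large tin is dropped (falls free by about 2 cm or more) (linear speed of large_tin above 0.6 m/s and contact force between large_tin and the fingers below 0.05 N).
It fails at once if the loupe is dropped (falls free by about 2 cm or more) (linear speed of loupe above 0.6 m/s and contact force between loupe and the fingers below 0.05 N).
It fails at once if the smaller tin is pushed more than 30 mm or knocked over (distance of small_tin from where it was at the start of the episode above 0.03 m or angle between small_tin's own z axis and vertical above 0.5 rad).
It also fails if it takes over 99 s, if anything falls off the work surface, if the arm or the gripper's body presses on something with over 40 N, if the wrist force passes 120 N, or if a joint passes its speed limit or range.

## Working session

There is one attempt and no reset: what is moved stays moved. The work goes in short steps, Python scripts to look and compute and a shell command to move; the robot and the scene stay as the last step left them, time stands still between calls to the robot, and variables do not carry over. Pictures are saved under pics/ and viewed, at most 14 in all, crops included, and the job is handed in when it is done.

```bash
ls; mkdir -p pics
python3 - <<'E'
from station import ctrl
import cv2,numpy as np
s=ctrl.observe();print({k:np.round(v,3).tolist() for k,v in s.items()})
for n in("scene","top"):
    p=ctrl.read_camera(n);cv2.imwrite(f"pics/{n}0.png",p["image"][:,:,::-1])
    print(n,p["fx"],p["k1"],np.round(p["extrinsics"],3).tolist())
    for q in["album","index_drawer","storage_box","handstamp","carton","large_tin","small_tin","loupe"]:
        print(q,[(round(d["conf"],2),np.round(d["position"]).tolist()) for d in ctrl.mark_of(p,q)[:3]])
E
```

```text
pics
{'clock': 0.0, 'joint_pos': [-1.26, 0.151, 1.438, -0.0, 1.554, -0.134], 'dq': [0.0, -0.001, -0.0, 0.001, 0.002, 0.001], 'joint_torque': [-0.003, -71.306, -57.087, -0.001, 0.009, -0.0], 'tcp_pos': [247.326, -518.819, 230.676], 'tcp_rot': [-3.063, -0.693, 0.0], 'ft_force': [-0.71, -1.179, -0.083], 'wrist_torque': [-0.033, -0.008, 0.069], 'grip_force': 0.0, 'gripper_width': 1.008}
scene 414.13382221309604 0.0013689436676570946 [[-0.308, -0.718, 0.625, 1049.873], [0.951, -0.226, 0.209, 199.049], [-0.009, 0.659, 0.752, 700.575], [0.0, 0.0, 0.0, 1.0]]
album [(0.64, [430.0, 1.0, 1.0])]
index_drawer [(0.88, [412.0, 220.0, -0.0])]
storage_box [(0.63, [454.0, -222.0, -1.0])]
handstamp [(0.71, [628.0, -271.0, 0.0])]
carton [(0.66, [646.0, -126.0, 1.0])]
large_tin [(0.75, [624.0, 128.0, 2.0])]
small_tin [(0.66, [638.0, 293.0, 1.0])]
loupe [(0.87, [632.0, -5.0, 0.0])]
top 510.6756294774654 -0.13477000269712852 [[0.012, 0.987, -0.158, 367.998], [-1.0, 0.013, 0.004, -0.532], [0.006, 0.158, 0.987, 1117.737], [0.0, 0.0, 0.0, 1.0]]
album [(0.73, [433.0, 2.0, 2.0])]
index_drawer [(0.86, [409.0, 219.0, -2.0])]
storage_box [(0.88, [456.0, -219.0, -1.0])]
handstamp [(0.73, [623.0, -263.0, -1.0])]
carton [(0.9, [649.0, -125.0, -3.0]), (0.23, [637.0, 295.0, -4.0]), (0.2, [413.0, 220.0, 0.0])]
large_tin [(0.9, [621.0, 130.0, -2.0])]
small_tin [(0.66, [435.0, 4.0, 2.0]), (0.52, [636.0, 294.0, -2.0]), (0.4, [624.0, 129.0, 3.0])]
loupe [(0.56, [633.0, -4.0, 0.0])]
```

```bash
cat > h.py <<'E'
import numpy as np,cv2
from scipy.optimize import minimize
from scipy.spatial.transform import Rotation as R
from station import ctrl
def box(l,w,h): return np.array([[x,y,z] for x in(-l/2,l/2) for y in(-w/2,w/2) for z in(0,h)])
def cyl(*rz): 
    t=np.linspace(0,2*np.pi,48,endpoint=False)
    return np.vstack([np.c_[r*np.cos(t),r*np.sin(t),0*t+z] for r,z in rz])
M={"album":[box(130,150,20)],"index_drawer":[box(140,110,55)],"storage_box":[box(140,110,55)],
"handstamp":[cyl((20,0),(20,18)),cyl((8,18),(8,50)),cyl((9,49),(13,55),(13,63),(9,69),(4,75))],"carton":[box(60,44,44)],
"large_tin":[cyl((25,0),(25,26))],"small_tin":[cyl((16,0),(16,22))],"loupe":[cyl((22,0),(22,14)),cyl((20,14),(20,38),(8,42))]}
def proj(p,P,T):
    c=(P-T[:3,3])@T[:3,:3]; s=np.c_[c[:,0],-c[:,1]]/-c[:,2:]
    s=s*(1+p["k1"]*(s**2).sum(1,keepdims=True))
    return s*[p["fx"],p["fy"]]+[p["cx"],p["cy"]]
def render(p,name,v,z0,T):
    m=np.zeros((1600,2560),np.uint8)
    c,s=np.cos(v[2]),np.sin(v[2]);Rz=np.array([[c,-s,0],[s,c,0],[0,0,1]])
    for P in M[name]:
        h=cv2.convexHull(((proj(p,P@Rz.T+[v[0],v[1],z0],T)+.5)*4).astype(np.float32))
        cv2.fillPoly(m,[np.round(h).astype(np.int32)],1)
    return cv2.resize(m.astype(np.float32),(640,400),interpolation=cv2.INTER_AREA)
def fit(shots,name,v0,z0=0):
    """shots: list of (picture, T_world_cam, mask)"""
    yaw=len(M[name][0])==8
    def cost(u):
        v=[u[0],u[1],u[2]/100 if yaw else 0];o=0
        for p,T,m in shots:
            r=render(p,name,v,z0,T);o+=1-np.minimum(r,m).sum()/np.maximum(r,m).sum()
        return o/len(shots)
    best=None
    for a in ((0,) if not yaw else v0[2:] or (0,)):
        u0=np.array([v0[0],v0[1],a*100] if yaw else v0[:2],float)
        sim=np.vstack([u0]+[u0+d for d in np.eye(len(u0))*8])
        r=minimize(cost,u0,method="Nelder-Mead",options=dict(initial_simplex=sim,xatol=.05,fatol=1e-5,maxiter=200))
        if best is None or r.fun<best.fun:best=r
    return np.round(best.x,1),round(best.fun,3)
def mask(p,q,near=None):
    L=ctrl.silhouettes(p,q)
    return [(d["conf"],d["mask"].astype(np.float32)) for d in L]
E
cat > fit0.py <<'E'
from h import *
g={"album":[432,1,-.1,0,.1],"index_drawer":[410,220,-.1,0,.1],"storage_box":[455,-220,-.1,0,.1],"handstamp":[625,-266],"carton":[648,-126,-.6,0,.6,1.2],"large_tin":[622,129],"small_tin":[637,293],"loupe":[632,-4]}
ps={n:ctrl.read_camera(n) for n in("scene","top")}
for q,v in g.items():
    sh=[]
    for n,p in ps.items():
        T=np.array(p["extrinsics"]);ms=mask(p,q)
        r=render(p,q,(v+[0])[:2]+[0],0,T)
        ms=[m for c,m in ms if np.minimum(r,m).sum()/np.maximum(r,m).sum()>.3]
        if ms: s=(p,T,ms[0]);sh.append(s);print(q,n,*fit([s],q,v))
    print(q,"both",*fit(sh,q,v))
E
python3 fit0.py
```

```text
album scene [431.7   1.1  12.7] 0.025
album top [432.1   2.1  13.2] 0.022
album both [431.9   1.5  12.4] 0.025
index_drawer scene [411.8 220.9   8.4] 0.024
index_drawer both [411.8 220.9   8.4] 0.024
storage_box scene [ 454.2 -218.     7.6] 0.037
storage_box top [ 456.1 -216.1    8.5] 0.06
storage_box both [ 455.4 -217.4    7.4] 0.054
handstamp scene [ 627.6 -267.1] 0.093
handstamp top [ 630.9 -265.4] 0.103
handstamp both [ 629.8 -264.8] 0.124
carton scene [ 648.2 -124.7  105.6] 0.047
carton top [ 648.9 -123.8  109.1] 0.041
carton both [ 648.6 -124.   108. ] 0.048
large_tin scene [628.8 129.7] 0.05
large_tin top [628.7 129.5] 0.091
large_tin both [628.7 129.5] 0.072
small_tin scene [634.6 291.8] 0.057
small_tin top [636.3 291.1] 0.066
small_tin both [635.7 291.2] 0.074
loupe scene [632.9  -3.1] 0.081
loupe top [632.2  -2.1] 0.055
loupe both [632.6  -2.6] 0.073
```

View pics/top0.png

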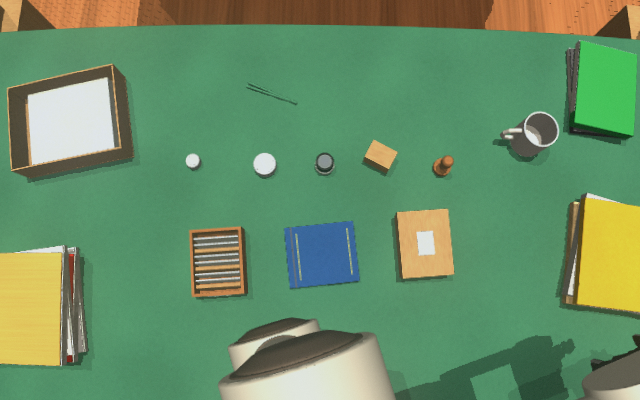

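View pics/scene0.png

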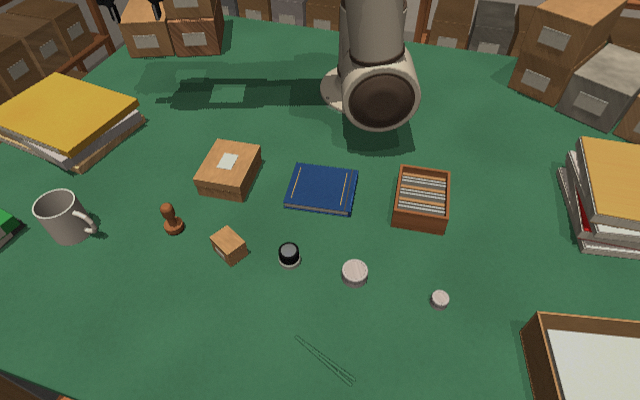

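```bash
cat > go.py <<'E'
from h import *
import sys
A=np.array([431.9,1.5]);YA=.125
def delta(x,y,z,ang=YA):
    s=ctrl.observe();r=R.from_rotvec(s["tcp_rot"]).as_matrix()
    d=r.T@(np.array([x,y,z])-s["tcp_pos"])
    a=np.arctan2(r[1,1],r[0,1]);t=(ang-a+np.pi/2)%np.pi-np.pi/2
    print("t",round(s["clock"],2),"tcp",np.round(s["tcp_pos"],1),"lin",np.round(d,1),"twist z",round(-t,3),"tilt",np.round(r[:2,2],4),"F",np.round(s["ft_force"],1),"w",round(s["gripper_width"],3),"g",s["grip_force"])
def alb(X,Y): c,s=np.cos(YA),np.sin(YA); return A+[c*X-s*Y,s*X+c*Y]
def wrist(q,v0,z0=0,save=None):
    s=ctrl.observe();T=np.eye(4);T[:3,:3]=R.from_rotvec(s["tcp_rot"]).as_matrix();T[:3,3]=s["tcp_pos"]
    p=ctrl.read_camera("wrist");T=T@np.array(p["T_tool_cam"])
    if save: cv2.imwrite(save,p["image"][:,:,::-1])
    ms=mask(p,q);r=render(p,q,list(v0[:2])+[0],z0,T)
    io=[np.minimum(r,m).sum()/np.maximum(r,m).sum() for c,m in ms]
    if not io: print("no mask");return
    m=ms[int(np.argmax(io))][1];print(q,"iou0",round(max(io),2),*fit([(p,T,m)],q,list(v0),z0))
E
T='{"linear":[0,0,0],"twist":[0,0,-0.125]}'; true
python3 -m creep '[{"linear":[0,0,0],"twist":[0,0,-0.125]},{"linear":[0,0,0],"twist":[0,0,-0.125]},{"linear":[0,0,0],"twist":[0,0,-0.125]},{"linear":[0,0,0],"twist":[0,0,-0.125]},{"linear":[0,0,0],"twist":[0,0,-0.125]},{"linear":[0,0,0],"twist":[0,0,-0.125]},{"linear":[0,0,0],"twist":[0,0,-0.125]},{"linear":[0,0,0],"twist":[0,0,-0.125]},{"linear":[0,0,0],"twist":[0,0,-0.125]},{"linear":[0,0,0],"twist":[0,0,-0.125]}]' 1 40
python3 -m creep '[{"linear":[17,34,0],"twist":[0,0,0]},{"linear":[17,34,0],"twist":[0,0,0]},{"linear":[17,34,0],"twist":[0,0,0]},{"linear":[17,34,0],"twist":[0,0,0]},{"linear":[17,34,0],"twist":[0,0,0]},{"linear":[17,34,0],"twist":[0,0,0]},{"linear":[17,34,0],"twist":[0,0,0]},{"linear":[17,34,0],"twist":[0,0,0]},{"linear":[17,34,0],"twist":[0,0,0]},{"linear":[17,34,0],"twist":[0,0,0]},{"linear":[17,34,0],"twist":[0,0,0]},{"linear":[0,0,0],"twist":[0,0,0]}]'
python3 -c "
from go import *
wrist('handstamp',[629,-266],save='pics/w1.png')
delta(629,-266,39)"
```

```text
clock: 2.63
tcp_pos: [247.4, -519.0, 231.3]
tcp_rot: [-2.072, -2.361, -0.0]
ft_force: [-0.2, -0.4, 0.3]
gripper_width: 1.0
grip_force: 0.0
clock: 3.63
tcp_pos: [599.5, -283.1, 230.5]
tcp_rot: [-2.074, -2.359, -0.003]
ft_force: [0.4, 1.1, -0.5]
gripper_width: 1.003
grip_force: 0.0
handstamp iou0 0.94 [ 629.4 -266.2] 0.05
t 3.73 tcp [ 596.2 -286.2  230.6] lin [ 15.8  35.2 191.6] twist z 0.001 tilt [-0.0008  0.0005] F [-0.5 -0.4  0.5] w 1.0 g 0.0
```

View pics/w1.png

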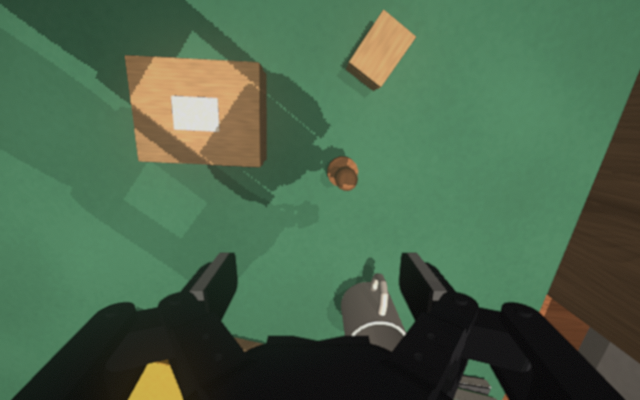

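```bash
python3 -m creep '[{"linear":[8,18,20],"twist":[0,0,0]},{"linear":[8,17,20],"twist":[0,0,0]},{"linear":[0,0,25],"twist":[0,0,0]},{"linear":[0,0,25],"twist":[0,0,0]},{"linear":[0,0,10],"twist":[0,0,0]},{"linear":[0,0,0],"twist":[0,0,0]}]'
python3 -c "
from go import *
wrist('handstamp',[629,-266],save='pics/w2.png')
delta(629,-266,39)"
```

```text
clock: 4.23
tcp_pos: [626.5, -267.3, 128.9]
tcp_rot: [-2.078, -2.351, 0.001]
ft_force: [-0.4, -0.1, 0.4]
gripper_width: 1.002
grip_force: 0.0
handstamp iou0 0.93 [ 629.2 -266.9] 0.052
t 4.33 tcp [ 627.9 -267.9  132.6] lin [ 1.8  1.2 93.6] twist z -0.002 tilt [ 0.0008 -0.0005] F [ 0.2 -0.4  0.6] w 0.998 g 0.0
```

```bash
python3 -m creep '[{"linear":[1,1,25],"twist":[0,0,0]},{"linear":[0,0,25],"twist":[0,0,0]},{"linear":[0,0,25],"twist":[0,0,0]},{"linear":[0,0,12],"twist":[0,0,0]},{"linear":[0,0,6],"twist":[0,0,0]},{"linear":[0,0,0],"twist":[0,0,0]},{"linear":[0,0,0],"twist":[0,0,0]}]'
python3 -m creep '[{"linear":[0,0,0],"twist":[0,0,0]},{"linear":[0,0,0],"twist":[0,0,0]},{"linear":[0,0,0],"twist":[0,0,0]},{"linear":[0,0,0],"twist":[0,0,0]},{"linear":[0,0,0],"twist":[0,0,0]},{"linear":[0,0,0],"twist":[0,0,0]},{"linear":[0,0,0],"twist":[0,0,0]},{"linear":[0,0,0],"twist":[0,0,0]},{"linear":[0,0,0],"twist":[0,0,0]}]' 0 40
python3 -m creep '[{"linear":[0,0,0],"twist":[0,0,0]},{"linear":[0,0,-8],"twist":[0,0,0]},{"linear":[0,0,-20],"twist":[0,0,0]},{"linear":[0,0,-25],"twist":[0,0,0]},{"linear":[0,0,-25],"twist":[0,0,0]},{"linear":[0,0,-22],"twist":[0,0,0]},{"linear":[0,0,0],"twist":[0,0,0]}]'
python3 -c "
from go import *
print(alb(0,120));delta(*alb(0,120),39)"
```

```text
clock: 4.92
tcp_pos: [629.7, -266.4, 40.0]
tcp_rot: [2.079, 2.353, 0.001]
ft_force: [0.6, -0.9, 0.3]
gripper_width: 0.997
grip_force: 0.0
clock: 5.67
tcp_pos: [629.2, -265.9, 38.7]
tcp_rot: [2.079, 2.354, 0.0]
ft_force: [-0.2, 0.2, 6.7]
gripper_width: 0.287
grip_force: 39.4
clock: 6.25
tcp_pos: [630.3, -266.6, 143.7]
tcp_rot: [2.076, 2.35, 0.002]
ft_force: [-0.1, -0.5, -0.1]
gripper_width: 0.292
grip_force: 39.4
[416.93903199 120.56372007]
t 6.25 tcp [ 630.3 -266.6  143.7] lin [ 410.9 -164.3  102.4] twist z -0.001 tilt [ 0.0053 -0.003 ] F [-0.1 -0.5 -0.1] w 0.292 g 39.42038614026387
```

```bash
python3 -m creep '[{"linear":[10,-4,0],"twist":[0,0,0]},{"linear":[25,-10,0],"twist":[0,0,0]},{"linear":[38,-15,0],"twist":[0,0,0]},{"linear":[38,-15,0],"twist":[0,0,0]},{"linear":[38,-15,0],"twist":[0,0,0]},{"linear":[38,-16,0],"twist":[0,0,0]},{"linear":[38,-16,0],"twist":[0,0,0]},{"linear":[38,-16,0],"twist":[0,0,0]},{"linear":[38,-15,0],"twist":[0,0,0]},{"linear":[38,-15,0],"twist":[0,0,0]},{"linear":[38,-15,0],"twist":[0,0,0]},{"linear":[24,-8,0],"twist":[0,0,0]}]'
python3 -m creep '[{"linear":[10,-4,0],"twist":[0,0,0]},{"linear":[0,0,0],"twist":[0,0,0]},{"linear":[0,0,0],"twist":[0,0,0]},{"linear":[0,0,0],"twist":[0,0,0]}]'
python3 -c "
from go import *
wrist('handstamp',[417,120],z0=100,save='pics/w3.png')
wrist('index_drawer',[411.8,220.9,.08])
wrist('album',[432,1.5,.12])
delta(*alb(0,120),39)"
```

```text
clock: 7.25
tcp_pos: [417.3, 114.8, 137.3]
tcp_rot: [-2.077, -2.355, 0.001]
ft_force: [0.6, -0.4, -1.3]
gripper_width: 0.288
grip_force: 39.5
clock: 7.58
tcp_pos: [415.5, 121.0, 137.9]
tcp_rot: [-2.08, -2.354, 0.001]
ft_force: [-0.1, 0.6, -1.2]
gripper_width: 0.288
grip_force: 39.5
handstamp iou0 0.82 [415.3 119.3] 0.114
index_drawer iou0 0.93 [411.2 220.4   8.3] 0.008
album iou0 0.18 [431.8   0.9  12.3] 0.79
t 7.88 tcp [415.6 121.2 138.2] lin [-0.8  1.3 99.2] twist z -0.002 tilt [-0.0003  0.    ] F [-0.   0.8 -0.9] w 0.286 g 39.489955844255746
```

View pics/w3.png

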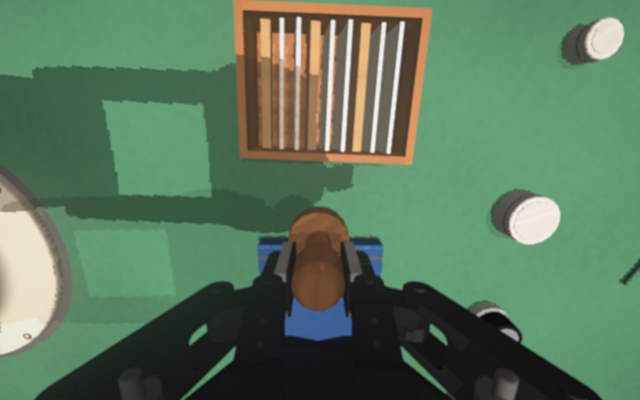

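```bash
python3 -m creep '[{"linear":[-1,1,15],"twist":[0,0,0]},{"linear":[0,0,25],"twist":[0,0,0]},{"linear":[0,0,25],"twist":[0,0,0]},{"linear":[0,0,18],"twist":[0,0,0]},{"linear":[0,0,8],"twist":[0,0,0]},{"linear":[0,0,4],"twist":[0,0,0]},{"linear":[0,0,2],"twist":[0,0,0]},{"linear":[0,0,0],"twist":[0,0,0]},{"linear":[0,0,0],"twist":[0,0,0]},{"linear":[0,0,0],"twist":[0,0,0]}]'
python3 -c "
from go import *
delta(*alb(0,120),39)"
```

```text
clock: 8.72
tcp_pos: [417.1, 120.9, 42.2]
tcp_rot: [2.079, 2.354, 0.002]
ft_force: [0.5, 0.3, -0.8]
gripper_width: 0.288
grip_force: 39.5
t 8.72 tcp [417.1 120.9  42.2] lin [-0.3 -0.2  3.2] twist z -0.001 tilt [0.0014 0.0002] F [ 0.5  0.3 -0.8] w 0.288 g 39.46538050797244
```

```bash
python3 -m creep '[{"linear":[0,0,1],"twist":[0,0,0]},{"linear":[0,0,1],"twist":[0,0,0]},{"linear":[0,0,1],"twist":[0,0,0]},{"linear":[0,0,0],"twist":[0,0,0]},{"linear":[0,0,0],"twist":[0,0,0]},{"linear":[0,0,0],"twist":[0,0,0]}]'
python3 -c "
from go import *
delta(*alb(0,120),39)"
```

```text
clock: 9.22
tcp_pos: [416.8, 120.9, 38.6]
tcp_rot: [2.079, 2.355, 0.001]
ft_force: [1.2, -0.1, 5.3]
gripper_width: 0.287
grip_force: 40.0
t 9.22 tcp [416.8 120.9  38.6] lin [-0.3  0.1 -0.4] twist z -0.001 tilt [0.0006 0.0002] F [ 1.2 -0.1  5.3] w 0.287 g 40.00232599525589
```

```bash
python3 -m creep '[{"linear":[0,0,0],"twist":[0,0,0]},{"linear":[0,0,0],"twist":[0,0,0]},{"linear":[0,0,0],"twist":[0,0,0]},{"linear":[0,0,0],"twist":[0,0,0]},{"linear":[0,0,0],"twist":[0,0,0]},{"linear":[0,0,-4],"twist":[0,0,0]},{"linear":[0,0,-12],"twist":[0,0,0]},{"linear":[0,0,-24],"twist":[0,0,0]},{"linear":[0,0,-30],"twist":[0,0,0]},{"linear":[0,0,-35],"twist":[0,0,0]},{"linear":[0,0,-15],"twist":[0,0,0]},{"linear":[0,0,0],"twist":[0,0,0]}]' 0.7
python3 -m creep '[{"linear":[-15,10,0],"twist":[0,0,0]},{"linear":[-28,21,0],"twist":[0,0,0]},{"linear":[-28,21,0],"twist":[0,0,0]},{"linear":[-28,21,0],"twist":[0,0,0]},{"linear":[-28,21,0],"twist":[0,0,0]},{"linear":[-28,21,0],"twist":[0,0,0]},{"linear":[-28,21,0],"twist":[0,0,0]},{"linear":[-28,21,0],"twist":[0,0,0]},{"linear":[-28,20,0],"twist":[0,0,0]},{"linear":[-28,17,0],"twist":[0,0,0]},{"linear":[-5,5,0],"twist":[0,0,0]}]' 1
python3 -m creep '[{"linear":[0,0,0],"twist":[0,0,-0.12]},{"linear":[0,0,0],"twist":[0,0,-0.12]},{"linear":[0,0,0],"twist":[0,0,-0.12]},{"linear":[0,0,0],"twist":[0,0,-0.12]},{"linear":[0,0,0],"twist":[0,0,-0.12]},{"linear":[0,0,0],"twist":[0,0,-0.12]},{"linear":[0,0,0],"twist":[0,0,-0.12]},{"linear":[0,0,0],"twist":[0,0,-0.12]},{"linear":[0,0,0],"twist":[0,0,0]},{"linear":[0,0,0],"twist":[0,0,0]}]' 1
python3 -c "
from go import *
wrist('carton',[648.6,-124,1.08],save='pics/w4.png')
delta(648.6,-124,4,1.08)"
```

```text
clock: 10.22
tcp_pos: [418.0, 121.0, 162.3]
tcp_rot: [2.077, 2.352, 0.007]
ft_force: [-0.1, 0.4, 0.7]
gripper_width: 0.702
grip_force: 0.0
clock: 11.13
tcp_pos: [649.2, -128.3, 156.7]
tcp_rot: [-2.082, -2.352, 0.002]
ft_force: [0.5, -0.3, -0.5]
gripper_width: 0.998
grip_force: 0.0
clock: 11.97
tcp_pos: [647.4, -124.2, 157.9]
tcp_rot: [-0.763, -3.047, -0.0]
ft_force: [-0.3, 0.3, -0.4]
gripper_width: 1.0
grip_force: 0.0
carton iou0 0.68 [ 647.7 -125.8  109.7] 0.021
t 12.07 tcp [ 647.5 -124.3  158.1] lin [ -0.9   0.8 154.1] twist z -0.0 tilt [-0.0004  0.0003] F [ 0.  -0.  -0.4] w 0.999 g 0.0
```

View pics/w4.png

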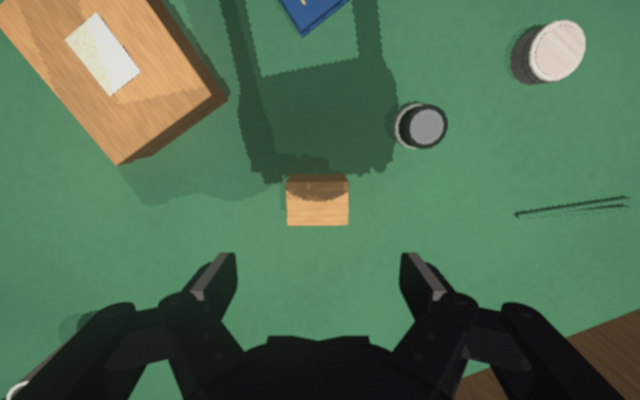

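```bash
python3 -m creep '[{"linear":[-1,-1,20],"twist":[0,0,-0.01]},{"linear":[0,0,28],"twist":[0,0,0]},{"linear":[0,0,30],"twist":[0,0,0]},{"linear":[0,0,30],"twist":[0,0,0]},{"linear":[0,0,24],"twist":[0,0,0]},{"linear":[0,0,14],"twist":[0,0,0]},{"linear":[0,0,8],"twist":[0,0,0]},{"linear":[0,0,0],"twist":[0,0,0]},{"linear":[0,0,0],"twist":[0,0,0]}]'
python3 -m creep '[{"linear":[0,0,0],"twist":[0,0,0]},{"linear":[0,0,0],"twist":[0,0,0]},{"linear":[0,0,0],"twist":[0,0,0]},{"linear":[0,0,0],"twist":[0,0,0]},{"linear":[0,0,0],"twist":[0,0,0]},{"linear":[0,0,0],"twist":[0,0,0]}]' 0 35
python3 -m creep '[{"linear":[0,0,0],"twist":[0,0,0]},{"linear":[0,0,-8],"twist":[0,0,0]},{"linear":[0,0,-20],"twist":[0,0,0]},{"linear":[0,0,-25],"twist":[0,0,0]},{"linear":[0,0,-25],"twist":[0,0,0]},{"linear":[0,0,-22],"twist":[0,0,0]},{"linear":[0,0,0],"twist":[0,0,0]}]'
python3 -m creep '[{"linear":[0,0,0],"twist":[0,0,0.121]},{"linear":[0,0,0],"twist":[0,0,0.121]},{"linear":[0,0,0],"twist":[0,0,0.121]},{"linear":[0,0,0],"twist":[0,0,0.121]},{"linear":[0,0,0],"twist":[0,0,0.121]},{"linear":[0,0,0],"twist":[0,0,0.121]},{"linear":[0,0,0],"twist":[0,0,0.121]},{"linear":[0,0,0],"twist":[0,0,0.121]},{"linear":[0,0,0],"twist":[0,0,0]},{"linear":[0,0,0],"twist":[0,0,0]}]'
python3 -c "
from go import *
print(alb(0,-120));delta(*alb(0,-120),4)"
```

```text
clock: 12.82
tcp_pos: [648.6, -125.9, 5.3]
tcp_rot: [0.743, 3.052, 0.0]
ft_force: [1.2, -0.6, 0.8]
gripper_width: 1.001
grip_force: 0.0
clock: 13.32
tcp_pos: [648.8, -126.0, 5.9]
tcp_rot: [0.742, 3.051, -0.0]
ft_force: [-0.8, -0.3, 6.6]
gripper_width: 0.699
grip_force: 38.4
clock: 13.9
tcp_pos: [649.8, -126.3, 110.4]
tcp_rot: [0.74, 3.046, -0.001]
ft_force: [-0.2, -1.0, -1.1]
gripper_width: 0.696
grip_force: 38.4
clock: 14.73
tcp_pos: [648.0, -125.8, 104.5]
tcp_rot: [2.073, 2.361, 0.0]
ft_force: [-0.4, -0.3, -1.8]
gripper_width: 0.696
grip_force: 38.2
[ 446.86096801 -117.56372007]
t 14.73 tcp [ 648.  -125.8  104.5] lin [  34.2 -198.4  100.5] twist z 0.005 tilt [0.0001 0.0001] F [-0.4 -0.3 -1.8] w 0.696 g 38.24942708015442
```

```bash
python3 -m creep '[{"linear":[3,-14,0],"twist":[0,0,0]},{"linear":[5,-28,0],"twist":[0,0,0]},{"linear":[5,-30,0],"twist":[0,0,0]},{"linear":[5,-30,0],"twist":[0,0,0]},{"linear":[5,-30,0],"twist":[0,0,0]},{"linear":[5,-30,0],"twist":[0,0,0]},{"linear":[4,-22,0],"twist":[0,0,0]},{"linear":[2,-14,0],"twist":[0,0,0]},{"linear":[0,0,0],"twist":[0,0,0]},{"linear":[0,0,0],"twist":[0,0,0]},{"linear":[0,0,0],"twist":[0,0,0]},{"linear":[0,0,0],"twist":[0,0,0]}]'
python3 -c "
from go import *
wrist('carton',[447,-118,.12],z0=100,save='pics/w5.png')
wrist('album',[432,1.5,.12])
wrist('storage_box',[455,-217,.08])
delta(*alb(0,-120),4)"
```

```text
clock: 15.73
tcp_pos: [448.0, -117.0, 104.4]
tcp_rot: [2.075, 2.359, 0.0]
ft_force: [0.7, -0.7, -2.2]
gripper_width: 0.698
grip_force: 38.6
carton iou0 0.9 [ 447.2 -115.7   11. ] 0.041
album iou0 0.93 [431.8   1.4  11.8] 0.007
storage_box iou0 0.01 [ 477.1 -317.8   12.7] 0.981
t 16.03 tcp [ 447.5 -116.9  104.1] lin [ -0.6  -0.7 100.1] twist z 0.001 tilt [-0.0004  0.0002] F [-0.3 -0.8 -1.5] w 0.692 g 38.60196053981781
```

View pics/w5.png

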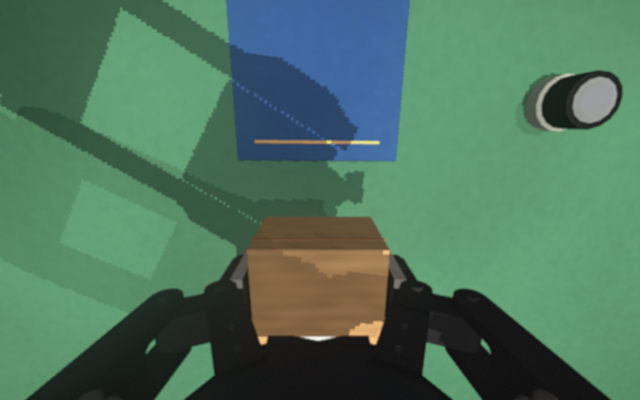

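```bash
python3 -m creep '[{"linear":[-2,-1,15],"twist":[0,0,0]},{"linear":[0,0,25],"twist":[0,0,0]},{"linear":[0,0,25],"twist":[0,0,0]},{"linear":[0,0,16],"twist":[0,0,0]},{"linear":[0,0,8],"twist":[0,0,0]},{"linear":[0,0,4],"twist":[0,0,0]},{"linear":[0,0,2],"twist":[0,0,0]},{"linear":[0,0,1],"twist":[0,0,0]},{"linear":[0,0,0],"twist":[0,0,0]},{"linear":[0,0,0],"twist":[0,0,0]},{"linear":[0,0,0],"twist":[0,0,0]}]'
python3 -m creep '[{"linear":[0,0,1],"twist":[0,0,0]},{"linear":[0,0,1],"twist":[0,0,0]},{"linear":[0,0,0],"twist":[0,0,0]},{"linear":[0,0,0],"twist":[0,0,0]},{"linear":[0,0,0],"twist":[0,0,0]}]'
```

```text
clock: 16.95
tcp_pos: [447.0, -119.2, 8.9]
tcp_rot: [2.077, 2.356, 0.001]
ft_force: [-0.5, -0.2, -1.3]
gripper_width: 0.699
grip_force: 38.6
clock: 17.37
tcp_pos: [446.6, -119.1, 6.3]
tcp_rot: [-2.077, -2.357, -0.0]
ft_force: [0.8, -0.5, -1.8]
gripper_width: 0.7
grip_force: 38.6
```

```bash
python3 -m creep '[{"linear":[0,0,0.6],"twist":[0,0,0]},{"linear":[0,0,0.6],"twist":[0,0,0]},{"linear":[0,0,0],"twist":[0,0,0]},{"linear":[0,0,0],"twist":[0,0,0]},{"linear":[0,0,0],"twist":[0,0,0]}]'
```

```text
clock: 17.78
tcp_pos: [446.7, -119.1, 5.8]
tcp_rot: [2.077, 2.357, 0.0]
ft_force: [-6.3, 2.9, 16.7]
gripper_width: 0.697
grip_force: 40.6
```

```bash
python3 -m creep '[{"linear":[0,0,-0.5],"twist":[0,0,0]},{"linear":[0,0,0],"twist":[0,0,0]},{"linear":[0,0,0],"twist":[0,0,0]},{"linear":[0,0,0],"twist":[0,0,0]},{"linear":[0,0,0],"twist":[0,0,0]},{"linear":[0,0,-4],"twist":[0,0,0]},{"linear":[0,0,-12],"twist":[0,0,0]},{"linear":[0,0,-24],"twist":[0,0,0]},{"linear":[0,0,-30],"twist":[0,0,0]},{"linear":[0,0,-35],"twist":[0,0,0]},{"linear":[0,0,-30],"twist":[0,0,0]},{"linear":[0,0,-15],"twist":[0,0,0]}]' 1
python3 -m creep '[{"linear":[0,0,0],"twist":[0,0,0]},{"linear":[14,12,0],"twist":[0,0,0]},{"linear":[21,20,0],"twist":[0,0,0]},{"linear":[24,23,0],"twist":[0,0,0]},{"linear":[24,23,0],"twist":[0,0,0]},{"linear":[24,23,0],"twist":[0,0,0]},{"linear":[24,23,0],"twist":[0,0,0]},{"linear":[24,23,0],"twist":[0,0,0]},{"linear":[24,23,0],"twist":[0,0,0]},{"linear":[24,23,0],"twist":[0,0,0]},{"linear":[20,17,0],"twist":[0,0,0]},{"linear":[0,0,0],"twist":[0,0,0]}]'
python3 -m creep '[{"linear":[0,0,0],"twist":[0,0,0]},{"linear":[0,0,0],"twist":[0,0,0]}]'
python3 -c "
from go import *
wrist('large_tin',[628.7,129.5],save='pics/w6.png')
delta(628.7,129.5,3)"
```

```text
clock: 18.78
tcp_pos: [447.4, -119.5, 159.7]
tcp_rot: [2.074, 2.354, 0.002]
ft_force: [0.7, 0.7, -0.0]
gripper_width: 1.0
grip_force: 0.0
clock: 19.78
tcp_pos: [628.3, 132.2, 154.3]
tcp_rot: [-2.073, -2.358, -0.0]
ft_force: [0.3, -0.1, 0.0]
gripper_width: 1.002
grip_force: 0.0
clock: 19.95
tcp_pos: [626.5, 128.2, 154.9]
tcp_rot: [-2.076, -2.357, 0.002]
ft_force: [0.2, -0.2, 0.5]
gripper_width: 1.002
grip_force: 0.0
large_tin iou0 0.95 [628.  129.8] 0.041
t 20.05 tcp [626.5 127.7 155.5] lin [  1.5   2.5 152.5] twist z 0.0 tilt [-0.0004 -0.0001] F [0.3 0.5 1.4] w 0.999 g 0.0
```

View pics/w6.png

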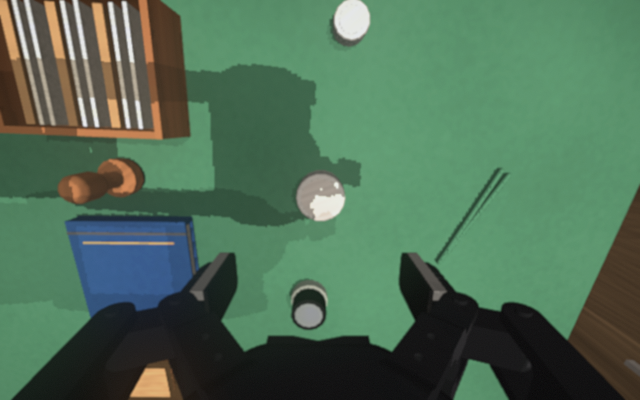

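```bash
python3 -m creep '[{"linear":[2,2,20],"twist":[0,0,0]},{"linear":[0,0,28],"twist":[0,0,0]},{"linear":[0,0,30],"twist":[0,0,0]},{"linear":[0,0,30],"twist":[0,0,0]},{"linear":[0,0,24],"twist":[0,0,0]},{"linear":[0,0,12],"twist":[0,0,0]},{"linear":[0,0,8],"twist":[0,0,0]},{"linear":[0,0,0],"twist":[0,0,0]},{"linear":[0,0,0],"twist":[0,0,0]}]'
python3 -m creep '[{"linear":[0,0,0],"twist":[0,0,0]},{"linear":[0,0,0],"twist":[0,0,0]},{"linear":[0,0,0],"twist":[0,0,0]},{"linear":[0,0,0],"twist":[0,0,0]},{"linear":[0,0,0],"twist":[0,0,0]},{"linear":[0,0,0],"twist":[0,0,0]},{"linear":[0,0,0],"twist":[0,0,0]}]' 0 35
python3 -m creep '[{"linear":[0,0,0],"twist":[0,0,0]},{"linear":[0,0,-8],"twist":[0,0,0]},{"linear":[0,0,-20],"twist":[0,0,0]},{"linear":[0,0,-25],"twist":[0,0,0]},{"linear":[0,0,-25],"twist":[0,0,0]},{"linear":[0,0,-25],"twist":[0,0,0]},{"linear":[0,0,-17],"twist":[0,0,0]},{"linear":[0,0,0],"twist":[0,0,0]},{"linear":[0,0,0],"twist":[0,0,0]}]'
python3 -c "
from go import *
p=ctrl.read_camera('top');q=ctrl.read_camera('scene')
T,U=np.array(p['extrinsics']),np.array(q['extrinsics'])
m=mask(p,'carton');n=mask(q,'carton')
print([(c,x.sum()) for c,x in m],[(c,x.sum()) for c,x in n])
print(fit([(q,U,n[0][1])],'carton',[447,-118,.12]));print(fit([(p,T,m[0][1])],'carton',[447,-118,.12]))
delta(447,-118,3)"
```

```text
clock: 20.8
tcp_pos: [629.2, 130.6, 4.8]
tcp_rot: [2.077, 2.356, 0.002]
ft_force: [-0.0, 0.1, 0.1]
gripper_width: 1.0
grip_force: 0.0
clock: 21.38
tcp_pos: [629.2, 130.8, 4.9]
tcp_rot: [2.076, 2.356, 0.002]
ft_force: [-1.7, -0.4, 8.1]
gripper_width: 0.561
grip_force: 35.1
clock: 22.13
tcp_pos: [629.0, 130.8, 124.9]
tcp_rot: [2.076, 2.356, 0.002]
ft_force: [-0.2, -0.1, -1.5]
gripper_width: 0.567
grip_force: 36.6
[(0.9, np.float32(657.0))] [(0.9, np.float32(746.0))]
(array([ 446.4, -117.6,    9.6]), np.float64(0.052))
(array([ 446.3, -116.7,   12.5]), np.float64(0.044))
t 22.33 tcp [628.1 130.7 122.5] lin [-224.  -210.7  119.8] twist z 0.001 tilt [-0.0019 -0.    ] F [ 1.  -0.6 -0.9] w 0.563 g 36.58807575702667
```

```bash
python3 -m creep '[{"linear":[-11,-11,0],"twist":[0,0,0]},{"linear":[-20,-19,0],"twist":[0,0,0]},{"linear":[-24,-23,0],"twist":[0,0,0]},{"linear":[-24,-23,0],"twist":[0,0,0]},{"linear":[-24,-23,0],"twist":[0,0,0]},{"linear":[-24,-23,0],"twist":[0,0,0]},{"linear":[-24,-23,0],"twist":[0,0,0]},{"linear":[-24,-22,0],"twist":[0,0,0]},{"linear":[-24,-22,0],"twist":[0,0,0]},{"linear":[-16,-14,0],"twist":[0,0,0]},{"linear":[-8,-7.6,0],"twist":[0,0,0]},{"linear":[0,0,0],"twist":[0,0,0]}]'
python3 -m creep '[{"linear":[0,0,0],"twist":[0,0,0]},{"linear":[0,0,0],"twist":[0,0,0]},{"linear":[0,0,0],"twist":[0,0,0]}]'
python3 -c "
from go import *
wrist('large_tin',[447,-118],z0=118,save='pics/w7.png')
wrist('carton',[447,-118,.12])
delta(446.6,-116.6,48)"
```

```text
clock: 23.33
tcp_pos: [446.8, -118.2, 123.3]
tcp_rot: [-2.079, -2.354, 0.001]
ft_force: [0.1, 0.4, -0.2]
gripper_width: 0.565
grip_force: 36.6
clock: 23.58
tcp_pos: [448.2, -116.1, 123.4]
tcp_rot: [-2.076, -2.358, -0.0]
ft_force: [-0.4, -0.2, -1.1]
gripper_width: 0.562
grip_force: 36.6
large_tin iou0 0.94 [ 448.  -117.7] 0.038
no mask
t 23.78 tcp [ 448.  -116.4  123.5] lin [-0.  -1.4 75.5] twist z 0.002 tilt [-0.0002  0.0002] F [-0.4  0.2 -1.2] w 0.561 g 36.60118639469147
```

View pics/w7.png

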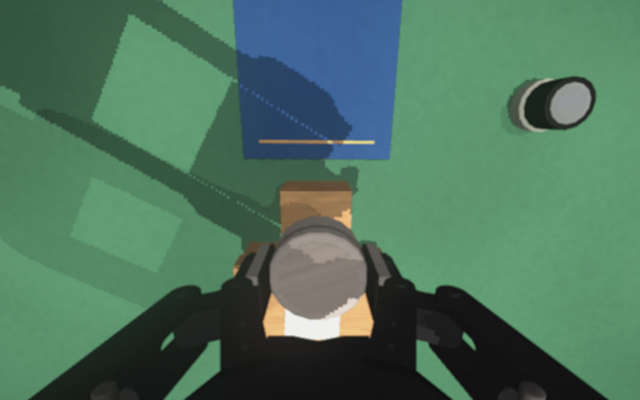

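```bash
python3 -m creep '[{"linear":[0,-1.4,15],"twist":[0,0,0]},{"linear":[0,0,22],"twist":[0,0,0]},{"linear":[0,0,18],"twist":[0,0,0]},{"linear":[0,0,10],"twist":[0,0,0]},{"linear":[0,0,5],"twist":[0,0,0]},{"linear":[0,0,2],"twist":[0,0,0]},{"linear":[0,0,1],"twist":[0,0,0]},{"linear":[0,0,0],"twist":[0,0,0]},{"linear":[0,0,0],"twist":[0,0,0]},{"linear":[0,0,0],"twist":[0,0,0]}]'
python3 -m creep '[{"linear":[0,0,0.8],"twist":[0,0,0]},{"linear":[0,0,0],"twist":[0,0,0]},{"linear":[0,0,0],"twist":[0,0,0]},{"linear":[0,0,0],"twist":[0,0,0]}]'
```

```text
clock: 24.62
tcp_pos: [446.7, -117.3, 51.2]
tcp_rot: [2.077, 2.356, 0.001]
ft_force: [0.9, -0.9, -0.4]
gripper_width: 0.565
grip_force: 36.6
clock: 24.95
tcp_pos: [446.4, -117.1, 49.9]
tcp_rot: [-2.077, -2.357, -0.0]
ft_force: [0.4, -1.0, -0.6]
gripper_width: 0.566
grip_force: 36.6
```

```bash
python3 -m creep '[{"linear":[0,0,0.6],"twist":[0,0,0]},{"linear":[0,0,0.5],"twist":[0,0,0]},{"linear":[0,0,0],"twist":[0,0,0]},{"linear":[0,0,0],"twist":[0,0,0]},{"linear":[0,0,0],"twist":[0,0,0]}]'
```

```text
clock: 25.37
tcp_pos: [446.4, -117.1, 48.8]
tcp_rot: [2.077, 2.357, 0.0]
ft_force: [-2.3, 0.4, 5.3]
gripper_width: 0.561
grip_force: 37.1
```

```bash
python3 -m creep '[{"linear":[0,0,0],"twist":[0,0,0]},{"linear":[0,0,0],"twist":[0,0,0]},{"linear":[0,0,0],"twist":[0,0,0]},{"linear":[0,0,0],"twist":[0,0,0]},{"linear":[0,0,0],"twist":[0,0,0]},{"linear":[0,0,-4],"twist":[0,0,0]},{"linear":[0,0,-12],"twist":[0,0,0]},{"linear":[0,0,-24],"twist":[0,0,0]},{"linear":[0,0,-30],"twist":[0,0,0]},{"linear":[0,0,-30],"twist":[0,0,0]},{"linear":[0,0,-15],"twist":[0,0,0]},{"linear":[0,0,0],"twist":[0,0,0]}]' 1
python3 -m creep '[{"linear":[6,12,0],"twist":[0,0,0]},{"linear":[11,25,0],"twist":[0,0,0]},{"linear":[13,28,0],"twist":[0,0,0]},{"linear":[13,28,0],"twist":[0,0,0]},{"linear":[13,28,0],"twist":[0,0,0]},{"linear":[13,28,0],"twist":[0,0,0]},{"linear":[13,28,0],"twist":[0,0,0]},{"linear":[8,22,0],"twist":[0,0,0]},{"linear":[0,0,0],"twist":[0,0,0]},{"linear":[0,0,0],"twist":[0,0,0]},{"linear":[0,0,0],"twist":[0,0,0]}]'
python3 -c "
from go import *
wrist('loupe',[632.6,-2.6],save='pics/w8.png')
delta(632.6,-2.6,14)
for n in('top','scene'):
    p=ctrl.read_camera(n);cv2.imwrite(f'pics/{n}1.png',p['image'][:,:,::-1]);T=np.array(p['extrinsics'])
    for q,v,z in(('carton',[447,-118,.12],0),('large_tin',[447,-118],44),('handstamp',[417,120],0)):
        m=mask(p,q)
        if m: print(n,q,*fit([(p,T,m[0][1])],q,v,z))
"
```

```text
clock: 26.37
tcp_pos: [447.6, -117.7, 167.6]
tcp_rot: [2.074, 2.353, 0.003]
ft_force: [0.1, -0.0, 0.9]
gripper_width: 1.0
grip_force: 0.0
clock: 27.28
tcp_pos: [632.1, -2.5, 162.6]
tcp_rot: [-2.076, -2.356, 0.001]
ft_force: [-0.1, -0.3, -0.8]
gripper_width: 0.995
grip_force: 0.0
loupe iou0 0.91 [631.2  -3.1] 0.04
t 27.38 tcp [631.9  -3.1 163.4] lin [  0.4   0.8 149.4] twist z 0.001 tilt [-0.0006  0.0001] F [-1.  -0.8 -0.2] w 1.002 g 0.0
top carton [ 446.4 -117.1   10.3] 0.824
top large_tin [ 446.3 -117.4] 0.111
scene large_tin [ 445.2 -129.2] 0.856
scene handstamp [414.3 121. ] 0.098
```

View pics/scene1.png

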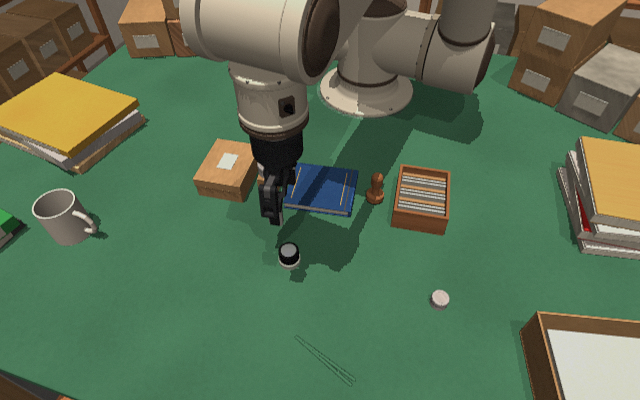

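```bash
python3 -m creep '[{"linear":[0,0,20],"twist":[0,0,0]},{"linear":[0,0,28],"twist":[0,0,0]},{"linear":[0,0,30],"twist":[0,0,0]},{"linear":[0,0,30],"twist":[0,0,0]},{"linear":[0,0,26],"twist":[0,0,0]},{"linear":[0,0,13],"twist":[0,0,0]},{"linear":[0,0,8],"twist":[0,0,0]},{"linear":[0,0,0],"twist":[0,0,0]},{"linear":[0,0,0],"twist":[0,0,0]}]'
python3 -m creep '[{"linear":[0,0,0],"twist":[0,0,0]},{"linear":[0,0,0],"twist":[0,0,0]},{"linear":[0,0,0],"twist":[0,0,0]},{"linear":[0,0,0],"twist":[0,0,0]},{"linear":[0,0,0],"twist":[0,0,0]},{"linear":[0,0,0],"twist":[0,0,0]},{"linear":[0,0,0],"twist":[0,0,0]},{"linear":[0,0,0],"twist":[0,0,0]}]' 0 35
python3 -m creep '[{"linear":[0,0,0],"twist":[0,0,0]},{"linear":[0,0,-8],"twist":[0,0,0]},{"linear":[0,0,-20],"twist":[0,0,0]},{"linear":[0,0,-25],"twist":[0,0,0]},{"linear":[0,0,-25],"twist":[0,0,0]},{"linear":[0,0,-22],"twist":[0,0,0]},{"linear":[0,0,0],"twist":[0,0,0]},{"linear":[0,0,0],"twist":[0,0,0]},{"linear":[0,0,0],"twist":[0,0,0]}]'
python3 -c "
from go import *
wrist('loupe',[632,-2.6],z0=100,save='pics/w9.png')
delta(431.9,1.5,28)"
```

```text
clock: 28.53
tcp_pos: [633.1, -2.9, 9.8]
tcp_rot: [2.077, 2.356, 0.001]
ft_force: [1.0, -0.4, 0.6]
gripper_width: 0.997
grip_force: 0.0
clock: 29.2
tcp_pos: [632.9, -2.8, 10.0]
tcp_rot: [2.076, 2.356, 0.001]
ft_force: [-3.3, -0.3, 10.9]
gripper_width: 0.466
grip_force: 33.9
clock: 29.95
tcp_pos: [632.2, -2.8, 108.3]
tcp_rot: [-2.077, -2.356, 0.0]
ft_force: [-0.5, -0.3, -0.9]
gripper_width: 0.468
grip_force: 35.4
loupe iou0 0.94 [631.7  -2.1] 0.056
t 30.05 tcp [632.   -2.8 107.6] lin [  29.3 -197.8   79.9] twist z 0.001 tilt [-0.0018  0.0003] F [ 0.3  0.8 -1.7] w 0.469 g 35.37105403840542
```

View pics/w9.png

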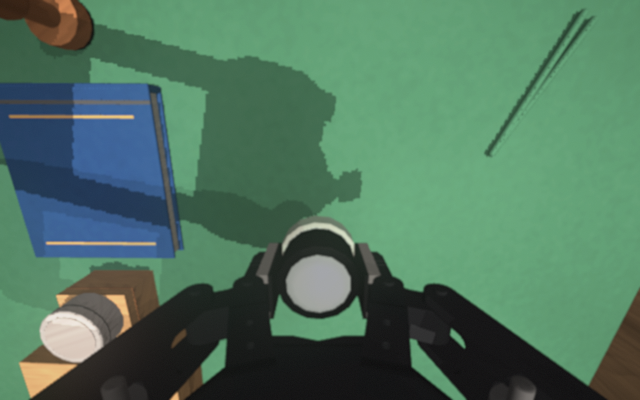

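```bash
python3 -m creep '[{"linear":[2,-14,0],"twist":[0,0,0]},{"linear":[4,-28,0],"twist":[0,0,0]},{"linear":[5,-30,0],"twist":[0,0,0]},{"linear":[5,-30,0],"twist":[0,0,0]},{"linear":[4,-30,0],"twist":[0,0,0]},{"linear":[4,-30,0],"twist":[0,0,0]},{"linear":[3,-22,0],"twist":[0,0,0]},{"linear":[2,-14,0],"twist":[0,0,0]},{"linear":[0,0,0],"twist":[0,0,0]},{"linear":[0,0,0],"twist":[0,0,0]},{"linear":[0,0,0],"twist":[0,0,0]}]'
python3 -m creep '[{"linear":[0,0,15],"twist":[0,0,0]},{"linear":[0,0,22],"twist":[0,0,0]},{"linear":[0,0,18],"twist":[0,0,0]},{"linear":[0,0,10],"twist":[0,0,0]},{"linear":[0,0,5],"twist":[0,0,0]},{"linear":[0,0,3],"twist":[0,0,0]},{"linear":[0,0,2],"twist":[0,0,0]},{"linear":[0,0,0],"twist":[0,0,0]},{"linear":[0,0,0],"twist":[0,0,0]},{"linear":[0,0,0],"twist":[0,0,0]}]'
python3 -m creep '[{"linear":[0,0,0],"twist":[0,0,0]},{"linear":[0,0,0],"twist":[0,0,0]}]'
```

```text
clock: 30.97
tcp_pos: [432.8, 1.0, 108.5]
tcp_rot: [-2.077, -2.357, -0.0]
ft_force: [0.2, -0.2, -0.6]
gripper_width: 0.468
grip_force: 35.4
clock: 31.8
tcp_pos: [432.8, 1.0, 34.3]
tcp_rot: [2.077, 2.356, 0.001]
ft_force: [0.1, -0.0, -0.7]
gripper_width: 0.468
grip_force: 35.5
clock: 31.97
tcp_pos: [432.6, 1.0, 34.0]
tcp_rot: [2.077, 2.357, 0.001]
ft_force: [-0.5, 0.3, -0.1]
gripper_width: 0.462
grip_force: 35.5
```

```bash
python3 -m creep '[{"linear":[0,0,1],"twist":[0,0,0]},{"linear":[0,0,1],"twist":[0,0,0]},{"linear":[0,0,1],"twist":[0,0,0]},{"linear":[0,0,0],"twist":[0,0,0]},{"linear":[0,0,0],"twist":[0,0,0]},{"linear":[0,0,0],"twist":[0,0,0]}]'
python3 -m creep '[{"linear":[0,0,0.6],"twist":[0,0,0]},{"linear":[0,0,0],"twist":[0,0,0]},{"linear":[0,0,0],"twist":[0,0,0]},{"linear":[0,0,0],"twist":[0,0,0]}]'
```

```text
clock: 32.47
tcp_pos: [432.4, 1.1, 30.7]
tcp_rot: [-2.077, -2.357, -0.0]
ft_force: [-0.5, 0.3, -0.4]
gripper_width: 0.469
grip_force: 35.5
clock: 32.8
tcp_pos: [432.5, 1.1, 30.2]
tcp_rot: [2.077, 2.357, 0.0]
ft_force: [0.5, -0.0, 1.0]
gripper_width: 0.464
grip_force: 36.1
```

```bash
python3 -m creep '[{"linear":[0,0,0.3],"twist":[0,0,0]},{"linear":[0,0,0],"twist":[0,0,0]},{"linear":[0,0,0],"twist":[0,0,0]},{"linear":[0,0,0],"twist":[0,0,0]},{"linear":[0,0,0],"twist":[0,0,0]},{"linear":[0,0,-4],"twist":[0,0,0]},{"linear":[0,0,-12],"twist":[0,0,0]},{"linear":[0,0,-24],"twist":[0,0,0]},{"linear":[0,0,-35],"twist":[0,0,0]},{"linear":[0,0,-35],"twist":[0,0,0]},{"linear":[0,0,-35],"twist":[0,0,0]},{"linear":[0,0,-35],"twist":[0,0,0]}]' 1
python3 -m creep '[{"linear":[0,0,-10],"twist":[0,0,0]},{"linear":[-20,-5,0],"twist":[0,0,0]},{"linear":[-35,-10,0],"twist":[0,0,0]},{"linear":[-35,-10,0],"twist":[0,0,0]},{"linear":[-35,-10,0],"twist":[0,0,0]},{"linear":[-35,-10,0],"twist":[0,0,0]},{"linear":[-35,-10,0],"twist":[0,0,0]},{"linear":[-35,-10,0],"twist":[0,0,0]},{"linear":[-35,-10,0],"twist":[0,0,0]},{"linear":[-35,-10,0],"twist":[0,0,0]},{"linear":[-35,-10,0],"twist":[0,0,0]},{"linear":[-20,0,0],"twist":[0,0,0]}]'
python3 -m creep '[{"linear":[0,0,0],"twist":[0,0,0]},{"linear":[0,0,0],"twist":[0,0,0]},{"linear":[0,0,0],"twist":[0,0,0]}]'
python3 -c "
from go import *
for n in('top','scene'):
    p=ctrl.read_camera(n);cv2.imwrite(f'pics/{n}2.png',p['image'][:,:,::-1]);T=np.array(p['extrinsics'])
    for q,v,z in(('carton',[447,-118,.12],0),('large_tin',[447,-118],44),('handstamp',[417,120],0),('loupe',[432,1.5],20),('small_tin',[636,291],0)):
        m=mask(p,q)
        if m: print(n,q,round(m[0][0],2),*fit([(p,T,m[0][1])],q,v,z))
"
```

```text
clock: 33.8
tcp_pos: [432.0, 1.2, 212.0]
tcp_rot: [2.077, 2.357, 0.0]
ft_force: [1.4, -0.1, 0.1]
gripper_width: 1.0
grip_force: 0.0
clock: 34.8
tcp_pos: [381.2, -366.3, 219.5]
tcp_rot: [-2.079, -2.354, 0.001]
ft_force: [0.4, 0.7, 0.6]
gripper_width: 1.0
grip_force: 0.0
clock: 35.05
tcp_pos: [382.7, -362.5, 219.6]
tcp_rot: [-2.077, -2.356, -0.001]
ft_force: [0.8, 0.7, 0.2]
gripper_width: 0.995
grip_force: 0.0
top carton 0.71 [ 446.6 -116.9    9.1] 0.788
top large_tin 0.7 [ 447.6 -117.5] 0.038
top handstamp 0.63 [416.3 121.5] 0.076
top loupe 0.63 [432.1   3.1] 0.075
top small_tin 0.62 [636.1 291.9] 0.071
scene carton 0.64 [ 446.1 -118.8   19.7] 0.5
scene large_tin 0.57 [ 446.7 -119.7] 0.062
scene handstamp 0.92 [414.7 121.6] 0.147
scene loupe 0.76 [431.8   0.8] 0.087
scene small_tin 0.55 [635.6 291.9] 0.159
```

View pics/scene2.png

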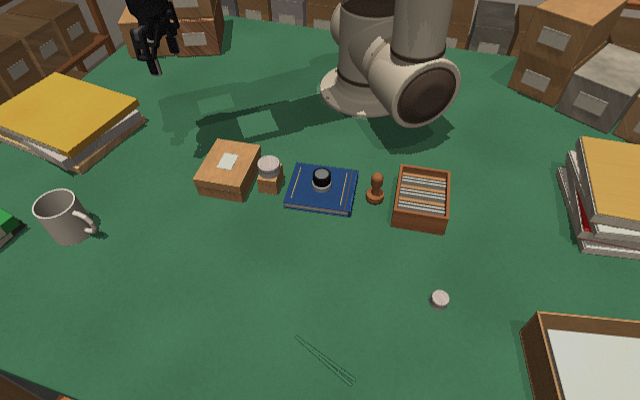

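View pics/top2.png

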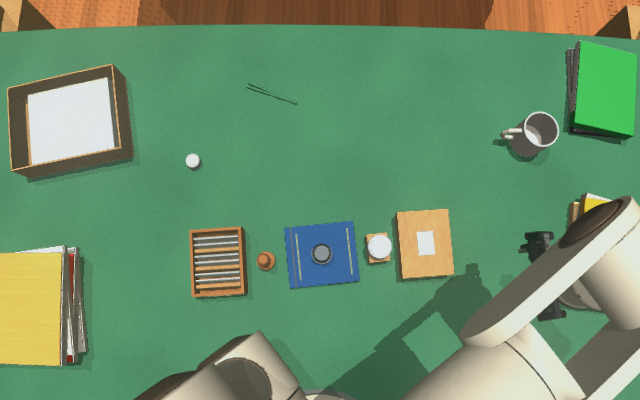

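The final pictures show everything standing in place. The loupe is mid-album (top view, pixel 321,253), the stamp (265,260) and the carton with the tin on it (379,246) stand mid-gap, and the small tin hasn't moved (193,160).

```bash
python3 -c "
from station import ctrl
print(ctrl.job_done())"
```

```text
the job is handed in; nothing more can be done
None
```

The table is laid out as asked and the job is handed in at about 35 s of the 99 s allowed; the final pictures show every piece upright and in its place, but no verdict came back.

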